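Put the kettle on the gas hob and hold its knob at ignition

ROBOT

A 6-joint arm with a two-finger parallel gripper is mounted at the origin on the work surface. World frame = base frame: x ahead of the robot, y to its left, z up, the work surface at z = 0. Lengths are in m, angles in rad, forces in N, time in s.
With the tool pointing down it reaches from about 0.325 to 0.925 m from the base axis. Payload 3.1 kg.
Tool frame: the origin (TCP) lies at the very end of the fingers, on their centre line; the grasp point (between the pads) lies 19 mm behind it (env.hold_point_z is the distance from the TCP to the grasp point, in m); z points along the fingers, y is the line along which they close (so a half turn about z gives the same grasp; the last joint's range is limited). The gripper opens to 85 mm and grips with 20 to 120 N. Pads are 22 mm wide; open, the fingers measure 114 mm over their backs; the gripper's body (76 mm by 85 mm) begins 54 mm behind the grasp point. The pads swing forward as they close: fully open they stand 13 mm farther back than shut.
Start: joints at [-1.274, 0.217, 1.613, -0, 1.311, -0.112], TCP at [0.248, -0.574, 0.231] pointing down, gripper open.
Joint ranges: [-2.75, 2.75], [-0.78, 2.1], [0.31, 2.55], [-1.13, 4.27], [0.13, 2.63], [-2.58, 2.58]. Speed limits (rad/s): [2.79, 2.79, 3.14, 3.14, 3.14, 3.14].

INTERFACE

Orientations are given as a rotation vector (axis times angle).
In Python, from cell import env gives the robot as it stands.
- The arm moves only by the tool apply_moves, never from a script. Its argument "moves" is a list of rows, each a list of 2 entries, a list of its own where there are three numbers: the shift along the tool's x, y, z in cm, then the turn, a rotation vector about the tool's x, y, z in degrees. In form: [[[tx, ty, tz], [rx, ry, rz]], ...]. A call has 1 to 10 rows; each row shifts and turns the commanded pose from where the row before left it, along the tool's axes as they then stand; what a row does not reach is not made up. A row lasts 1/12 s, in which the tool goes at most 41.7 mm and 7.16 degrees, less where a joint would pass 70% of its speed; a pose out of reach is approached as far as the arm can. A call with a gripper value outside its range is refused whole. "fingers" is the closure, from 0 (fully open) to 1 (shut), set as the call begins (left out, the last holds). The fingers move at their own pace and stop on an object; the grip force is fixed at half the most. Time passes only in rows, so rows that do not move let the fingers close. It gives the time, the measured TCP pose, the force, the opening and the grip force at its end, in the units of the state.
- env.get_obs(): the state, without advancing time (a new reading comes with each control period).
- env.read_camera(name): name is "scene" or "top" or "wrist"; returns the picture (480x640x3 uint8, red, green, blue); there is no depth.
- env.get_calibration(name): a dict with "mtx" (3x3 intrinsics, pixels), "D" ([k1, k2, p1, p2, k3] as OpenCV has them; the pictures are not rectified), "extrinsics" (4x4, takes a point from camera to world coordinates). Camera axes: x right, y down, z forward; pixel columns grow to the right and rows downward; lengths in m; the calibration is good to about 2 mm. A picture is of the moment at which its call begins: read the wrist's pose just before it. get_calibration takes no time and is no camera call; for the wrist camera it gives the pose at the moment of the call.
- env.finish_job(): hands the job in; it is judged then, once.
The state is a dict: "time_s": time; "joint_pos": joint angles; "joint_velocities": joint speeds; "tau": joint torques, N m; "eef_pos": TCP position; "tcp_rot": TCP orientation; "wrist_force": force on the tool from outside, world axes, zero at the start; "torque": the same for the moment, N m; "width": opening from 0.0 (shut) to 1.0 (fully open); "gripper_force": force on a finger pad.
Only numpy, scipy, OpenCV 4.12 (cv2) and the standard library are available. Lean on these libraries where they do the work, as an engineer would, in place of code of your own. Each camera call takes 0.05 s, during which the arm holds its last target. There are 200 camera calls.

TASK

Put the kettle on the free front burner of the gas hob: set it down upright and centred on the pan support, do not drop it, and let go of it. Then light that burner: turn its knob, the left one of the two, anticlockwise past the low and full clicks to the sprung ignition position at the end of its travel, and keep it there; it springs back if let go, so finish with the robot still holding it at ignition. Leave the frying pan, the other knob and the things beside the hob as they are.

Things in the scene. Friction and masses are not known exactly. Their poses are not given: they have to be found in the camera images.
- kettle: Stainless steel stove kettle, loose, 0.45 to 0.8 kg, either left or right of the hob. Origin: centre of its flat underside (120 mm across); z up; x towards its short spout, whose tip is 95 mm from the axis and 90 mm up. Body 136 mm across at most; lid knob up to z = 122 mm. A fixed arched handle stands over it in its x-z plane: two thin wires at x = +-54 mm and a black grip bar on top.
- kettle_grip (a point): Middle of the kettle's grip bar, 174 mm above its underside. The bar runs along the kettle's x: 90 mm long, 16 mm wide (y), 20 mm high; 42 mm free under it down to the lid knob. Axes as the kettle's.
- hob: Black glass two-burner gas hob with steel rim let into the counter, fixed, 520 mm (x) by 290 mm (y). Origin: its centre at counter height; x towards the back, y to the left; glass top at z = 10 mm. A cast-iron pan support stands over the burners, from x = -163 to 248 mm and y = -104 to 104 mm.
- front_burner (a point): Centre of the front burner (the one near the knobs) at the height of the pan support's top, 45 mm above the glass. A pan rests here on four 8 mm wide iron fingers that lie along the hob's x and y, from 28 to 100 mm from the centre. Axes as the hob's.
- front_knob: Left one of two plain metal hob knobs (at x = -215, y = +50 mm on the hob), feeds the front burner. Origin: on its upright turning axis, at its underside, 10 mm above the counter. Skirt 43 mm across and 8 mm high, on it a grip bar along the knob's x, 42 mm long, 12 mm wide, from z = 7 to 34 mm; a black line on top marks the +x end. Off: the line points to the back of the hob. Turns with its joint.
- front_tap (a joint): Angle of the front burner's knob: 0 off (start), grows anticlockwise seen from above. Clicks: low at about 0.5 and full at about 0.87, where it stays when let go; ignition is about 1.35, against the end stop at 1.40. From ignition a spring throws it back to full. Turning takes up to 0.06 N m over the clicks and about 0.13 N m to hold at ignition.
- rear_knob: The right one of the two knobs, same shape, 100 mm to the right of the front burner's; it feeds the rear burner and stands part open. Leave it as it is. Origin and axes as for the other knob.
- rear_pointer (a point): End of the black line on top of the rear burner's knob, 20 mm from its axis.
- pan_rim (a point): Point on the rim of the dark frying pan (204 mm across, 42 mm high, steel handle with black grip off to the right) that stands on the rear burner, 215 mm behind the front one: the side of the rim that faces the front burner, 40 mm above the pan support. Leave the pan as it is.
- jar: Glass storage jar with a metal lid, 112 mm across, 135 mm high, stands on the other side of the hob from the kettle. Origin: centre of its underside. Leave it.
- pepper_mill: Turned wooden pepper mill, 52 mm across, 142 mm high, left of the hob. Origin: centre of its underside. Leave it.
- spice_jar: Small spice jar, 42 mm across, 85 mm high, right of the hob. Origin: centre of its underside. Leave it.
- steel_mug: Steel mug, 76 mm across, 80 mm high, right of the hob. Origin: centre of its underside. Leave it.
There are look-alikes about, which are no part of the job. Leave any blue or green look-alike of the kettle alone.

How it is judged:
By the outcome, as a careful person would: the job done as asked, in the order asked, and still so for the second after the job is handed in, while the arm keeps its last pose, push and grip.
It also fails if it takes over 61 s, if anything falls off the work surface, if the arm or the gripper's body presses on something with over 40 N, if the wrist force passes 120 N, or if a joint passes its speed limit or range.

## Working session

There is one attempt and no reset: what is moved stays moved. The work goes in short steps, Python scripts to look and compute and a tool call to move; the robot and the scene stay as the last step left them, time stands still between calls to the robot, and variables do not carry over. Pictures are saved under pics/ and viewed, at most 10 in all, crops included, and the job is handed in when it is done.

Besides the shell and the picture viewer there is one more tool, called after "Call:" as name(argument=value, ...) on one line, values as JSON. apply_moves: Moves the arm, as the interface text tells. Its arguments: {"type":"object","properties":{"moves":{"type":"array","items":{"type":"array"}},"fingers":{"type":"number"}},"required":["moves"]}

```bash
mkdir -p pics; ls
python3 - <<'E'
from cell import env
import cv2, numpy as np
o=env.get_obs();print({k:np.round(v,3).tolist() for k,v in o.items()}, env.hold_point_z)
for n in ("scene","top","wrist"):
    c=env.get_calibration(n);np.savez(f"cal_{n}.npz",**{k:np.array(c[k]) for k in("mtx","D","extrinsics")})
    im=env.read_camera(n)
    cv2.imwrite(f"pics/{n}0.png",im[:,:,::-1]);print(n,np.round(c["mtx"],1).tolist(),np.round(c["extrinsics"],3).tolist(),np.round(c["D"],3).tolist())
E
```

```text
pics
{'time_s': 0.0, 'joint_pos': [-1.274, 0.218, 1.615, 0.0, 1.311, -0.112], 'joint_velocities': [-0.001, -0.001, -0.001, 0.0, 0.001, -0.0], 'tau': [0.002, -39.684, -30.386, -0.0, 0.01, 0.0], 'eef_pos': [0.248, -0.573, 0.23], 'tcp_rot': [-3.074, -0.637, 0.0], 'wrist_force': [0.125, -0.924, -0.065], 'torque': [0.012, 0.043, 0.056], 'gripper_force': 0.0, 'width': 0.998} 0.0187
scene [[566.0, 0.0, 314.7], [0.0, 566.0, 236.3], [0.0, 0.0, 1.0]] [[-0.198, 0.666, -0.719, 1.416], [0.98, 0.117, -0.161, 0.088], [-0.023, -0.737, -0.676, 1.005], [0.0, 0.0, 0.0, 1.0]] [-0.08, 0.0, 0.0, 0.0, 0.0]
top [[601.8, 0.0, 318.3], [0.0, 601.8, 245.8], [0.0, 0.0, 1.0]] [[0.008, -0.982, 0.189, 0.228], [-1.0, -0.006, 0.008, -0.12], [-0.006, -0.189, -0.982, 1.549], [0.0, 0.0, 0.0, 1.0]] [-0.192, 0.0, 0.0, 0.0, 0.0]
wrist [[363.6, 0.0, 318.1], [0.0, 363.6, 242.0], [0.0, 0.0, 1.0]] [[0.397, -0.881, -0.258, 0.313], [-0.918, -0.382, -0.109, -0.545], [-0.003, 0.28, -0.96, 0.373], [0.0, 0.0, 0.0, 1.0]] [-0.044, 0.0, 0.0, 0.0, 0.0]
```

View pics/top0.png

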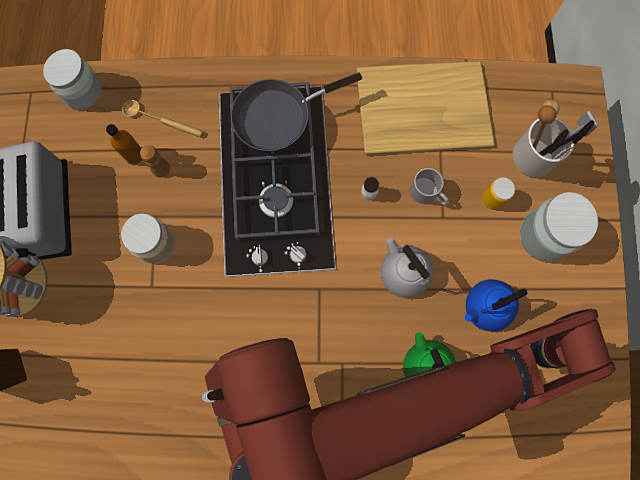

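View pics/scene0.png

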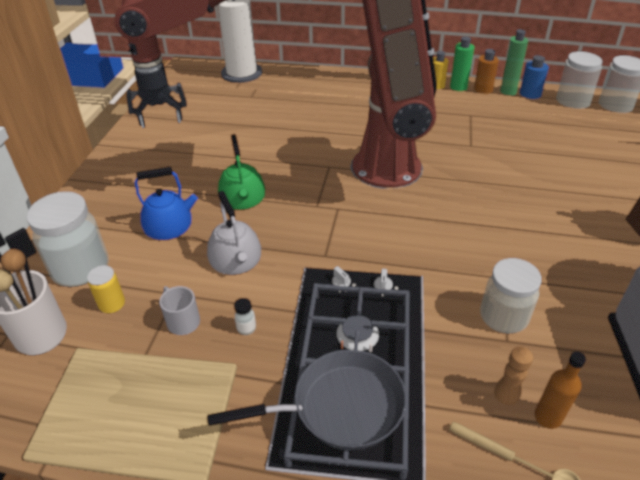

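Pictures: steel-grey kettle at top (407,268) / scene (234,245), with look-alikes blue (492,305) and green (430,360) in top. Also grey are the mug (428,185) and the jars (147,237). I choose the steel-grey kettle with the black grip bar near (416,262) in top, spout to upper left. The hob spans top (220-336, 84-276); front burner (276,200); left knob (259,256), right knob (297,254).

```bash
cat > h.py <<'E'
import numpy as np, cv2
def cal(n):
    c=np.load(f"cal_{n}.npz"); return c["mtx"],c["D"],c["extrinsics"]
def ray(c,px):
    K,D,E=c; p=cv2.undistortPoints(np.array([[px]],float),K,D)[0,0]
    return E[:3,3],E[:3,:3]@np.r_[p,1]
def plane(c,px,z):
    o,d=ray(c,px); return o+d*(z-o[2])/d[2]
def tri(c1,p1,c2,p2):
    o1,d1=ray(c1,p1);o2,d2=ray(c2,p2)
    s=np.linalg.lstsq(np.c_[d1,-d2],o2-o1,rcond=None)[0]
    a=o1+s[0]*d1;b=o2+s[1]*d2; return (a+b)/2,np.linalg.norm(a-b)
def proj(c,P):
    K,D,E=c; T=np.linalg.inv(E); return cv2.projectPoints(np.array([P],float),cv2.Rodrigues(T[:3,:3])[0],T[:3,3],K,D)[0][0,0]
E
python3 - <<'E'
from h import *
t=cv2.imread("pics/top0.png");s=cv2.imread("pics/scene0.png")
def black(im,x0,y0,x1,y1,th=60):
    m=np.zeros(im.shape[:2],np.uint8);m[y0:y1,x0:x1]=(im[y0:y1,x0:x1].max(2)<th)*255
    c=max(cv2.findContours(m,0,2)[0],key=cv2.contourArea);return cv2.minAreaRect(c)
ct,cs=cal("top"),cal("scene")
rt=black(t,395,238,435,285);rs=black(s,212,188,245,224)
print(rt,rs)
print("bar tri",tri(ct,rt[0],cs,rs[0]))
print("bar plane .174..", plane(ct,rt[0],.18),plane(cs,rs[0],.18))
for r in (rt,rs):
    b=cv2.boxPoints(r);e=[(b[i]+b[(i+1)%4])/2 for i in range(4)];L=[np.linalg.norm(e[i]-e[(i+2)%4]) for i in(0,1)];k=int(np.argmax(L))
    c=ct if r is rt else cs; a,bb=plane(c,e[k],.18),plane(c,e[k+2],.18);print("ends",a,bb,np.linalg.norm(a-bb),np.degrees(np.arctan2(*(bb-a)[1::-1])))
# hob: dark glass region
hsv=cv2.cvtColor(t,cv2.COLOR_BGR2HSV);m=((hsv[...,1]<70)*255).astype(np.uint8);m[:, :205]=0;m[:,345:]=0;m[:75]=0;m[290:]=0
m=cv2.morphologyEx(m,cv2.MORPH_CLOSE,np.ones((5,5)))
c=max(cv2.findContours(m,0,2)[0],key=cv2.contourArea);ap=cv2.approxPolyDP(c,6,True)[:,0];print("hob poly",ap.tolist())
for p in ap: print(p,plane(ct,p.astype(float),.008))
def up(im,x0,y0,x1,y1,f): return cv2.resize(im[y0:y1,x0:x1],None,fx=f,fy=f,interpolation=cv2.INTER_CUBIC)
a=up(t,215,150,455,305,3.3);cv2.imwrite("pics/c1.png",a)
E
```

```text
((413.44000244140625, 263.4200134277344), (37.999996185302734, 12.599998474121094), 53.13010025024414) ((225.78041076660156, 202.99850463867188), (26.800947189331055, 6.700236797332764), 60.642250061035156)
bar tri (array([ 0.45353916, -0.33412413,  0.17381201]), np.float64(0.0077829150437256555))
bar plane .174.. [ 0.45140672 -0.32937606  0.18      ] [ 0.46086156 -0.33501258  0.18      ]
ends [ 0.48702258 -0.30345789  0.18      ] [ 0.41602388 -0.35520073  0.18      ] 0.08785292419122444 -143.91597033781548
ends [ 0.42119045 -0.36447092  0.18      ] [ 0.4985747  -0.30702448  0.18      ] 0.09637642296346179 36.5884626709306
hob poly [[219, 93], [225, 276], [335, 269], [322, 93], [337, 81], [265, 79]]
[219  93] [0.95826366 0.17351756 0.008     ]
[225 276] [0.44312782 0.13416677 0.008     ]
[335 269] [ 0.46369389 -0.15138161  0.008     ]
[322  93] [ 0.95701099 -0.11468178  0.008     ]
[337  81] [ 0.99423744 -0.15641646  0.008     ]
[265  79] [1.00027588 0.04550434 0.008     ]
```

View pics/c1.png

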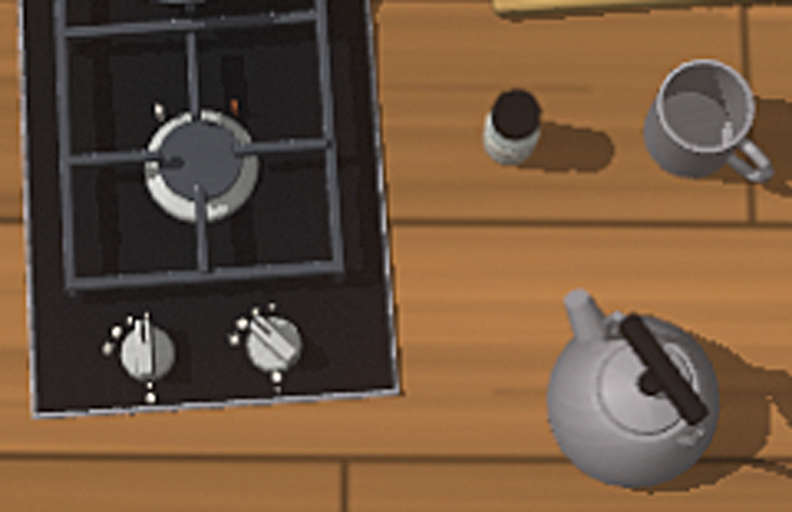

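Crop: it is the plain steel kettle. Its bar runs crop (632,322)-(697,418), with the black lid knob at (650,383) contaminating my mask. Left knob is at crop (147,352), burner finger crossing about (198,153).

```bash
cat >> h.py <<'E'
from scipy.spatial.transform import Rotation as R
def down(yaw): # tool z down, tool x at yaw (deg)
    y=np.radians(yaw);return np.array([[np.cos(y),np.sin(y),0],[np.sin(y),-np.cos(y),0],[0,0,-1]])
def go(o,P,yaw):
    R0=R.from_rotvec(o["tcp_rot"]).as_matrix();Rt=down(yaw)
    print("shift cm",np.round(R0.T@(np.array(P)-o["eef_pos"])*100,2),"turn deg",np.round(np.degrees(R.from_matrix(R0.T@Rt).as_rotvec()),2))
E
python3 - <<'E'
from h import *
from cell import env
ct,cs=cal("top"),cal("scene")
c=lambda x,y:(215+x/3.3-.35,150+y/3.3-.35)
a,b=plane(ct,c(632,322),.182),plane(ct,c(697,418),.182);print("bar",a,b,(a+b)/2,np.linalg.norm(a-b),np.degrees(np.arctan2(*(a-b)[1::-1])))
print("tri",tri(ct,c(664.5,370),cs,(225.8,203)))
f,l,rr=[plane(ct,p,.008)[:2] for p in((225,276),(219,93),(335,269))]
yaw=np.degrees(np.arctan2(*(l-f)[::-1]));yaw2=np.degrees(np.arctan2(*(f-rr)[::-1]))-90;print("hob yaw",yaw,yaw2)
th=np.radians((yaw+yaw2)/2);Rh=np.array([[np.cos(th),-np.sin(th)],[np.sin(th),np.cos(th)]])
H=(f+rr)/2+Rh@[.26,0];print("hob",H)
print("burner plane",plane(ct,c(198,153),.055),"in hob",Rh.T@(plane(ct,c(198,153),.055)[:2]-H))
for n,p in(("kL",(147,348)),("kR",(274,341))):
    P=plane(ct,c(*p),.035);print(n,P,"in hob",Rh.T@(P[:2]-H))
o=env.get_obs();go(o,[.452,-.333,.28],35)
E
```

```text
bar [ 0.48905111 -0.31286783  0.182     ] [ 0.42111046 -0.35735761  0.182     ] [ 0.45508079 -0.33511272  0.182     ] 0.08121127749541046 33.21810587143288
tri (array([ 0.45611384, -0.33657007,  0.17591295]), np.float64(0.000939152761314041))
hob yaw 4.3682928041772655 4.119505228774216
hob [0.71269795 0.01063318]
burner plane [0.6454498  0.00540897 0.055     ] in hob [-0.06745037 -0.00023336]
kL [0.4941654  0.04329075 0.035     ] in hob [-0.21551662  0.04873994]
kR [ 0.50035139 -0.05529648  0.035     ] in hob [-0.21664327 -0.05003475]
shift cm [ 28.23 -13.92  -4.94] turn deg [ -0.11  -0.02 -11.58]
```

Call:
apply_moves(moves=[[[0, 0, -2.5], [0, 0, -5.3]], [[0, 0, -2.5], [0, 0, -5.3]], [[2, -0.5, 0], [0, 0, 0]], [[3, -0.8, 0], [0, 0, 0]], [[3, -0.8, 0], [0, 0, 0]], [[3, -0.8, 0], [0, 0, 0]], [[3, -0.8, 0], [0, 0, 0]], [[3, -0.8, 0], [0, 0, 0]], [[3, -0.8, 0], [0, 0, 0]], [[3, -0.8, 0], [0, 0, 0]]], fingers=0)

```text
time_s: 0.98
eef_pos: [0.4056, -0.3928, 0.2809]
tcp_rot: [-3.004, -0.919, 0.0]
wrist_force: [-0.2, -1.1, -0.9]
width: 1.0
gripper_force: 0.0
```

Call:
apply_moves(moves=[[[3, -0.8, 0], [0, 0, 0]], [[2.5, -0.8, 0], [0, 0, 0]], [[2, -0.4, 0], [0, 0, 0]], [[0, 0, 0], [0, 0, 0]], [[0, 0, 0], [0, 0, 0]]])

```text
time_s: 1.4
eef_pos: [0.4562, -0.3349, 0.2809]
tcp_rot: [-3.003, -0.923, 0.001]
wrist_force: [-0.1, -0.5, -0.2]
width: 1.003
gripper_force: 0.0
```

Run:
```python
from h import *
from cell import env
o=env.get_obs();c=env.get_calibration("wrist");im=env.read_camera("wrist")[:,:,::-1].copy()
cv2.imwrite("pics/w1.png",im);np.savez("cal_wrist.npz",**{k:np.array(c[k]) for k in("mtx","D","extrinsics")})
print(o["time_s"],o["eef_pos"],o["tcp_rot"]);cw=cal("wrist")
print(proj(cw,[.4555,-.336,.18]),proj(cw,[.4555,-.336,.124]))
go(o,[.4555,-.336,.155],34)
```

```text
1.4 [ 0.4561735  -0.33492731  0.28090273] [-3.00273672e+00 -9.22567954e-01  1.46744732e-03]
[318.69959678 242.96970669] [318.65697011 224.22968668]
shift cm [-0.11  0.06 12.59] turn deg [-0.03  0.05  0.16]
```

View pics/w1.png

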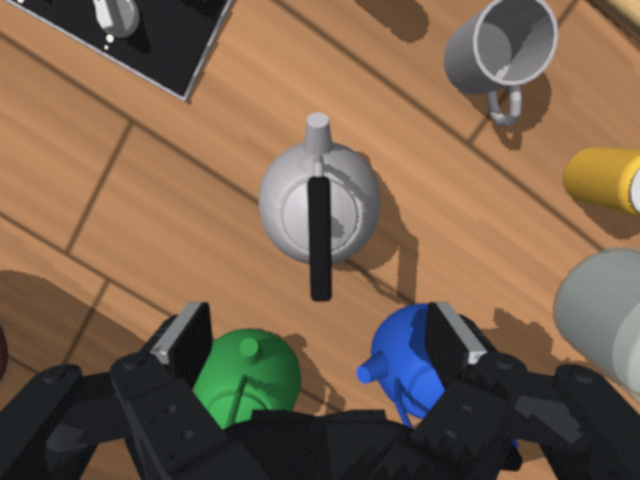

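Wrist view: the bar runs (318,178) to (321,300), right under the tool; the fingers straddle it.

Run:
```python
from h import *
from cell import env
im=cv2.imread("pics/w1.png");cw=cal("wrist")
m=np.zeros(im.shape[:2],np.uint8);m[150:320,290:350]=(im[150:320,290:350].max(2)<55)*255
c=max(cv2.findContours(m,0,2)[0],key=cv2.contourArea);r=cv2.minAreaRect(c);print(r)
b=cv2.boxPoints(r);b=b[np.argsort(b[:,1])];u,v=b[:2].mean(0),b[2:].mean(0)
A,B=plane(cw,u,.184),plane(cw,v,.184);print(A,B,(A+B)/2,np.linalg.norm(A-B),np.degrees(np.arctan2(*(A-B)[1::-1])))
```

```text
((320.0126037597656, 238.1038818359375), (122.09850311279297, 21.09958839416504), 88.80650329589844)
[ 0.4936087  -0.31016717  0.184     ] [ 0.42263569 -0.36054994  0.184     ] [ 0.4581222  -0.33535855  0.184     ] 0.08703786765853841 35.37042029166408
```

Call:
apply_moves(moves=[[[0, 0.1, 2], [0, 0, -1]], [[0, 0, 2.5], [0, 0, 0]], [[0, 0, 2.5], [0, 0, 0]], [[0, 0, 2.5], [0, 0, 0]], [[0, 0, 2], [0, 0, 0]], [[0, 0, 1], [0, 0, 0]], [[0, 0, 0], [0, 0, 0]], [[0, 0, 0], [0, 0, 0]]])

```text
time_s: 2.12
eef_pos: [0.4559, -0.3373, 0.1563]
tcp_rot: [-2.996, -0.943, 0.001]
wrist_force: [0.6, -0.1, 0.3]
width: 0.999
gripper_force: 0.0
```

Call:
apply_moves(moves=[[[0, 0, 0], [0, 0, 0]], [[0, 0, 0], [0, 0, 0]], [[0, 0, 0], [0, 0, 0]], [[0, 0, 0], [0, 0, 0]], [[0, 0, 0], [0, 0, 0]], [[0, 0, 0], [0, 0, 0]], [[0, 0, 0], [0, 0, 0]], [[0, 0, 0], [0, 0, 0]], [[0, 0, 0], [0, 0, 0]], [[0, 0, 0], [0, 0, 0]]], fingers=1)

```text
time_s: 2.95
eef_pos: [0.4567, -0.3364, 0.1569]
tcp_rot: [-2.996, -0.945, -0.001]
wrist_force: [-0.5, 2.5, 5.7]
width: 0.178
gripper_force: 60.2
```

Call:
apply_moves(moves=[[[0, 0, -0.5], [0, 0, 0]], [[0, 0, -1], [0, 0, 0]], [[0, 0, -1.5], [0, 0, 0]], [[0, 0, -1.5], [0, 0, 0]], [[0, 0, -1.5], [0, 0, 0]], [[0, 0, -1.5], [0, 0, 0]], [[0, 0, -1.5], [0, 0, 0]], [[0, 0, -1], [0, 0, 0]], [[0, 0, 0], [0, 0, 0]], [[0, 0, 0], [0, 0, 0]]])

```text
time_s: 3.78
eef_pos: [0.4565, -0.3367, 0.2563]
tcp_rot: [2.995, 0.945, 0.0]
wrist_force: [-0.6, -0.4, -4.9]
width: 0.174
gripper_force: 58.8
```

Run:
```python
from h import *
from cell import env
o=env.get_obs();print(o["eef_pos"],o["wrist_force"],o["width"],o["gripper_force"],o["torque"])
c=env.get_calibration("wrist");np.savez("cal_wrist.npz",**{k:np.array(c[k]) for k in("mtx","D","extrinsics")});cw=cal("wrist")
im=env.read_camera("wrist")[:,:,::-1].copy();cv2.imwrite("pics/w2.png",im)
Rt=R.from_rotvec(o["tcp_rot"]).as_matrix()
t=env.read_camera("top")[:,:,::-1].copy();cv2.imwrite("pics/t2.png",t)
# body silhouette centre in top: light grey
th=np.radians(4.25);H=np.array([.7127,.0106]);Rh=np.array([[np.cos(th),-np.sin(th)],[np.sin(th),np.cos(th)]])
B=H+Rh@[-.067,0];print("burner",B);go(o,[*B,o["eef_pos"][2]],np.degrees(np.arctan2(Rt[1,0],Rt[0,0])))
print(np.degrees(np.arctan2(Rt[1,0],Rt[0,0])))
```

```text
[ 0.45651035 -0.33672383  0.25634185] [-0.64328722 -0.43073157 -4.85900583] 0.1743126196530058 58.75517249107361 [-0.0299107   0.01214109 -0.0080295 ]
burner [0.64588424 0.00563473]
shift cm [ 3.515e+01 -1.717e+01 -1.000e-02] turn deg [0.04 0.   0.  ]
35.01772240987488
```

View pics/w2.png

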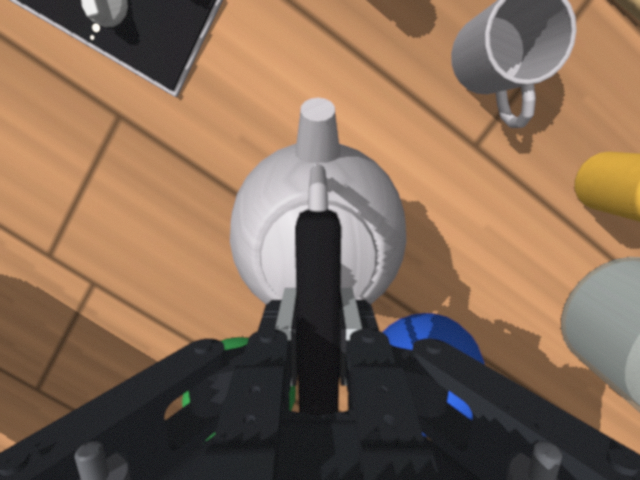

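Wrist view: kettle is held with the spout straight ahead at (318,105), the bar's far end at (318,210), laterally centred.

Run:
```python
from h import *
cw=cal("wrist");T=np.array([.45651,-.33672,.25634]);D=down(35)
for z in(.285,.281,.265): print("bar end rel tool",D.T@(plane(cw,(318,210),z)-T))
# spout tip: z=.090 above underside, underside = grip-.174
zu=.2563+.0187-.174
print("spout tip",D.T@(plane(cw,(318,105),zu+.09)-T))
# body edges lateral at widest height ~.05
print("body L/R",D.T@(plane(cw,(231,232),zu+.05)-T),D.T@(plane(cw,(405,232),zu+.05)-T))
# body in top image silhouette
t=cv2.imread("pics/t2.png");hsv=cv2.cvtColor(t,cv2.COLOR_BGR2HSV)
```

```text
bar end rel tool [ 0.04797749  0.00015108 -0.02866   ]
bar end rel tool [ 0.04718422  0.00015124 -0.02466   ]
bar end rel tool [ 0.04401114  0.00015189 -0.00866   ]
spout tip [0.08699556 0.00016257 0.06534   ]
body L/R [ 0.00568147 -0.06129492  0.10534   ] [0.005663   0.06161045 0.10534   ]
```

Call:
apply_moves(moves=[[[0.9, -0.4, 0], [0, 0, 0]], [[1.8, -0.9, 0], [0, 0, 0]], [[2.6, -1.3, 0], [0, 0, 0]], [[2.6, -1.3, 0], [0, 0, 0]], [[2.6, -1.3, 0], [0, 0, 0]], [[2.6, -1.3, 0], [0, 0, 0]], [[2.6, -1.3, 0], [0, 0, 0]], [[2.6, -1.3, 0], [0, 0, 0]], [[2.6, -1.3, 0], [0, 0, 0]], [[2.6, -1.3, 0], [0, 0, 0]]])

```text
time_s: 4.72
eef_pos: [0.5817, -0.1035, 0.2549]
tcp_rot: [-2.994, -0.945, 0.003]
wrist_force: [1.1, 0.2, -4.2]
width: 0.176
gripper_force: 58.8
```

Call:
apply_moves(moves=[[[2.6, -1.3, 0], [0, 0, 0]], [[2.6, -1.3, 0], [0, 0, 0]], [[2.6, -1.3, 0], [0, 0, 0]], [[2.0, -0.9, 0], [0, 0, 0]], [[1.3, -0.5, 0], [0, 0, 0]], [[0.5, -0.2, 0], [0, 0, 0]], [[0, 0, 0], [0, 0, 0]], [[0, 0, 0], [0, 0, 0]], [[0, 0, 0], [0, 0, 0]]])

```text
time_s: 5.47
eef_pos: [0.6446, 0.0045, 0.2559]
tcp_rot: [2.996, 0.943, -0.002]
wrist_force: [0.2, 0.2, -4.4]
width: 0.176
gripper_force: 58.8
```

Run:
```python
from h import *
from cell import env
o=env.get_obs();print(o["eef_pos"],o["wrist_force"],o["width"],o["joint_pos"])
D=down(35);go(o,np.array([.6459,.0056,o["eef_pos"][2]])-D[:,0]*.001,35)
c=env.get_calibration("wrist");np.savez("cal_wrist.npz",**{k:np.array(c[k]) for k in("mtx","D","extrinsics")})
im=env.read_camera("wrist")[:,:,::-1];cv2.imwrite("pics/w3.png",im)
s=env.read_camera("scene")[:,:,::-1]; t=env.read_camera("top")[:,:,::-1];cv2.imwrite("pics/s3.png",s);cv2.imwrite("pics/t3.png",t)
f=lambda im,x0,y0,x1,y1:cv2.resize(im[y0:y1,x0:x1],(400,400),interpolation=cv2.INTER_CUBIC)
cv2.imwrite("pics/c3.png",np.hstack([f(s,270,200,450,380),f(im,160,0,640,480)]))
```

```text
[0.64456303 0.00446066 0.25594991] [ 0.20683344  0.2396699  -4.40602653] 0.17557493467167784 [-1.01445065e-01  2.40358359e-01  1.53870300e+00 -9.61851783e-04
  1.36368090e+00  8.59545318e-01]
shift cm [ 0.07 -0.02 -0.  ] turn deg [-0.    0.09 -0.05]
```

View pics/c3.png

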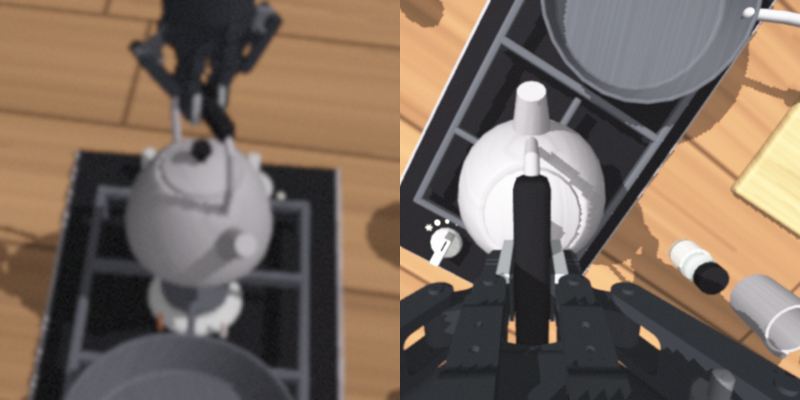

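Left: kettle hangs upright over the front burner, with the spout at the pan side and clear of it. Right: spout at (531,92), support's front-left corner at crop (418,200), and the left and rear fingers visible. I'll check the burner centre from those fingers.

Run:
```python
from h import *
im=cv2.imread("pics/w3.png")[50:260,160:410]
im=cv2.resize(im,None,fx=2.85,fy=2.85,interpolation=cv2.INTER_CUBIC);im=cv2.convertScaleAbs(im,alpha=1.5,beta=20);cv2.imwrite("pics/c4.png",im);print(im.shape)
```

```text
(598, 712, 3)
```

View pics/c4.png

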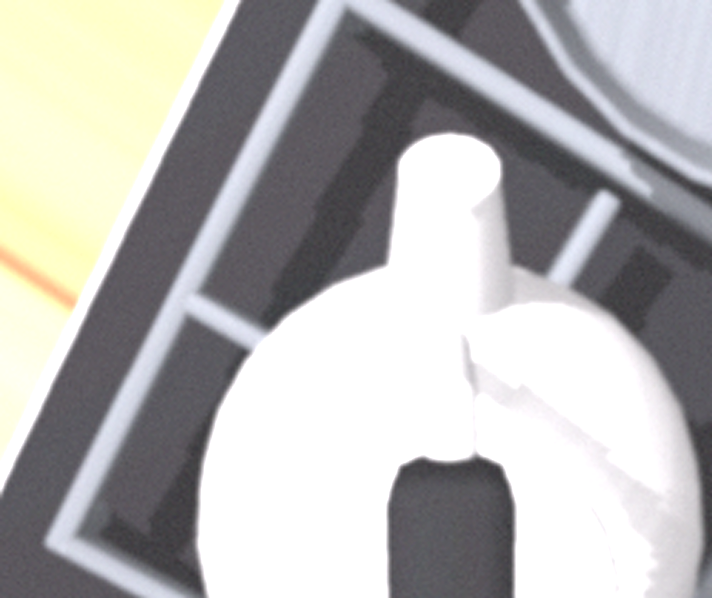

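Crop: left finger centre line (195,302)-(262,338), rear finger (608,198)-(563,277), support's outer corner (47,543).

Run:
```python
from h import *
cw=cal("wrist");th=np.radians(4.25);Rh=np.array([[np.cos(th),-np.sin(th)],[np.sin(th),np.cos(th)]]);H=np.array([.7127,.0106])
for n,p,z in [("Lf",(195,302),.055),("Lf",(262,338),.055),("Rf",(608,198),.055),("Rf",(563,277),.055),("corner -163,104",(47,543),.055),("rim y=145",(225,25),.01),("rim y=145",(5,480),.01),("barL",(330,20),.055),("barL",(75,515),.055)]:
    P=plane(cw,(160+p[0]/2.85-.3,50+p[1]/2.85-.3),z);print(n,P[:2],"hob mm",1e3*Rh.T@(P[:2]-H))
```

```text
Lf [0.64070849 0.10316604] hob mm [-64.93361407  97.64668663]
Lf [0.64335873 0.07908536] hob mm [-64.07524723  73.43581297]
Rf [0.74296095 0.01275931] hob mm [30.33776348 -0.08921965]
Rf [0.71522171 0.00993266] hob mm [ 2.4653172  -0.85238244]
corner -163,104 [0.54122963 0.10349169] hob mm [-164.11479243  105.34366057]
rim y=145 [0.7185496  0.15117165] hob mm [ 16.25106555 139.75160294]
rim y=145 [0.5329944  0.13691994] hob mm [-169.85006524  139.29029086]
barL [0.73603932 0.1132409 ] hob mm [ 30.88170323 100.62901364]
barL [0.55567383 0.10032288] hob mm [-149.94515041  101.11313431]
```

Call:
apply_moves(moves=[[[0.25, 0.1, 0], [0, 0, 0]], [[0, 0, 1], [0, 0, 0]], [[0, 0, 1], [0, 0, 0]], [[0, 0, 1], [0, 0, 0]], [[0, 0, 0.5], [0, 0, 0]], [[0, 0, 0.3], [0, 0, 0]], [[0, 0, 0.2], [0, 0, 0]], [[0, 0, 0.1], [0, 0, 0]], [[0, 0, 0], [0, 0, 0]], [[0, 0, 0], [0, 0, 0]]])

```text
time_s: 6.45
eef_pos: [0.6482, 0.0064, 0.2159]
tcp_rot: [2.996, 0.945, 0.001]
wrist_force: [0.2, -0.4, -4.0]
width: 0.174
gripper_force: 58.7
```

Call:
apply_moves(moves=[[[0, 0, 0.1], [0, 0, 0]], [[0, 0, 0.1], [0, 0, 0]], [[0, 0, 0], [0, 0, 0]], [[0, 0, 0], [0, 0, 0]]])

```text
time_s: 6.78
eef_pos: [0.6478, 0.0064, 0.2133]
tcp_rot: [-2.996, -0.945, 0.0]
wrist_force: [-0.0, 0.2, -5.6]
width: 0.174
gripper_force: 58.7
```

Call:
apply_moves(moves=[[[-0.1, 0, 0.1], [0, 0, 0]], [[0, 0, 0], [0, 0, 0]], [[0, 0, 0], [0, 0, 0]]])

```text
time_s: 7.03
eef_pos: [0.6469, 0.0058, 0.2122]
tcp_rot: [-2.996, -0.945, 0.0]
wrist_force: [1.1, -0.8, -4.2]
width: 0.172
gripper_force: 58.8
```

Call:
apply_moves(moves=[[[0, 0, 0.1], [0, 0, 0]], [[0, 0, 0], [0, 0, 0]], [[0, 0, 0], [0, 0, 0]]])

```text
time_s: 7.28
eef_pos: [0.6472, 0.0058, 0.2119]
tcp_rot: [2.996, 0.945, 0.001]
wrist_force: [-1.1, 0.8, -1.1]
width: 0.174
gripper_force: 59.1
```

Call:
apply_moves(moves=[[[0, 0, 0.1], [0, 0, 0]], [[0, 0, 0], [0, 0, 0]], [[0, 0, 0], [0, 0, 0]]])

```text
time_s: 7.53
eef_pos: [0.6474, 0.0058, 0.2119]
tcp_rot: [2.996, 0.945, 0.002]
wrist_force: [-3.8, -0.1, 4.9]
width: 0.178
gripper_force: 60.2
```

Call:
apply_moves(moves=[[[0, 0, 0], [0, 0, 0]], [[0, 0, 0], [0, 0, 0]], [[0, 0, 0], [0, 0, 0]], [[0, 0, 0], [0, 0, 0]], [[0, 0, 0], [0, 0, 0]], [[0, 0, 0], [0, 0, 0]], [[0, 0, 0], [0, 0, 0]], [[0, 0, 0], [0, 0, 0]], [[0, 0, 0], [0, 0, 0]], [[0, 0, 0], [0, 0, 0]]], fingers=0)

```text
time_s: 8.37
eef_pos: [0.6471, 0.0058, 0.2103]
tcp_rot: [2.996, 0.945, 0.0]
wrist_force: [0.2, -0.6, -0.4]
width: 0.999
gripper_force: 0.0
```

Call:
apply_moves(moves=[[[0, 0, -1], [0, 0, 0]], [[0, 0, -2], [0, 0, 0]], [[0, 0, -3], [0, 0, 0]], [[0, 0, -3], [0, 0, 0]], [[0, 0, -3], [0, 0, 0]], [[0, 0, -2], [0, 0, 0]], [[0, 0, 0], [0, 0, 0]], [[0, 0, 0], [0, 0, 0]]])

```text
time_s: 9.03
eef_pos: [0.648, 0.0057, 0.3533]
tcp_rot: [2.994, 0.945, 0.007]
wrist_force: [0.8, 0.7, -0.4]
width: 1.002
gripper_force: 0.0
```

Run:
```python
from h import *
from cell import env
o=env.get_obs();print(o["time_s"],o["eef_pos"],o["wrist_force"],o["width"])
c=env.get_calibration("wrist");np.savez("cal_wrist.npz",**{k:np.array(c[k]) for k in("mtx","D","extrinsics")})
im=env.read_camera("wrist")[:,:,::-1];cv2.imwrite("pics/w5.png",im)
s=env.read_camera("scene")[:,:,::-1];cv2.imwrite("pics/s5.png",s);cw=cal("wrist")
hsv=cv2.cvtColor(im,cv2.COLOR_BGR2HSV)
th=np.radians(4.25);Rh=np.array([[np.cos(th),-np.sin(th)],[np.sin(th),np.cos(th)]]);H=np.array([.7127,.0106])
B=H+Rh@[-.065,0]
print("exp bar ends",proj(cw,[*(B+.045*np.array([.819,.574])),.239]),proj(cw,[*(B-.045*np.array([.819,.574])),.239]))
f=lambda im,x0,y0,x1,y1:cv2.resize(im[y0:y1,x0:x1],(400,400),interpolation=cv2.INTER_CUBIC)
cv2.imwrite("pics/c5.png",np.hstack([f(s,270,200,450,380),f(im,80,0,560,480)]))
```

```text
9.0333 [0.64796508 0.00573046 0.35328627] [ 0.80327326  0.74523888 -0.35423576] 1.0024572469953392
exp bar ends [317.20978652 174.9561452 ] [317.33266056 293.58196306]
```

View pics/c5.png

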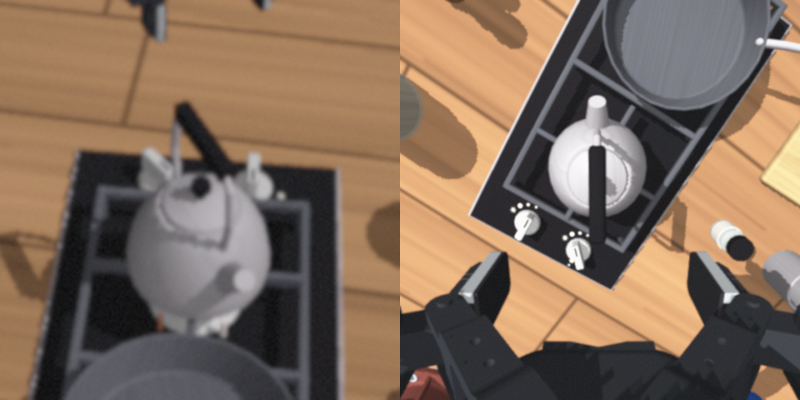

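The kettle stands upright on the support, bar ends at wrist (315,175)/(316,292) as predicted, i.e. centred. Left knob is near crop (527,222). I measure it from this picture.

Run:
```python
from h import *
im=cv2.imread("pics/w5.png");cw=cal("wrist")
th=np.radians(4.25);Rh=np.array([[np.cos(th),-np.sin(th)],[np.sin(th),np.cos(th)]]);H=np.array([.7127,.0106])
for n,p in(("FL",(80+72*1.2,215*1.2)),("FR",(80+212*1.2,288*1.2))): P=plane(cw,p,.008);print(n,P,1e3*Rh.T@(P[:2]-H))
for k in((-.215,.05),(-.215,-.05)):
    P=H+Rh@k;print("pred knob",P,proj(cw,[*P,.044]),proj(cw,[*P,.018]))
x0,y0,x1,y1=190,220,340,340
cv2.imwrite("pics/c6.png",cv2.resize(im[y0:y1,x0:x1],None,fx=5,fy=5,interpolation=cv2.INTER_CUBIC))
```

```text
FL [0.4479456  0.12794775 0.008     ] [-255.32991169  136.64561369]
FR [ 0.4705348  -0.15035959  0.008     ] [-253.42775885 -142.57048113]
pred knob [0.49458579 0.04452918] [227.23728127 273.52162093] [231.62766941 266.84596121]
pred knob [ 0.50199663 -0.05519583] [292.57978051 308.53979004] [293.74179547 300.37439303]
```

View pics/c6.png

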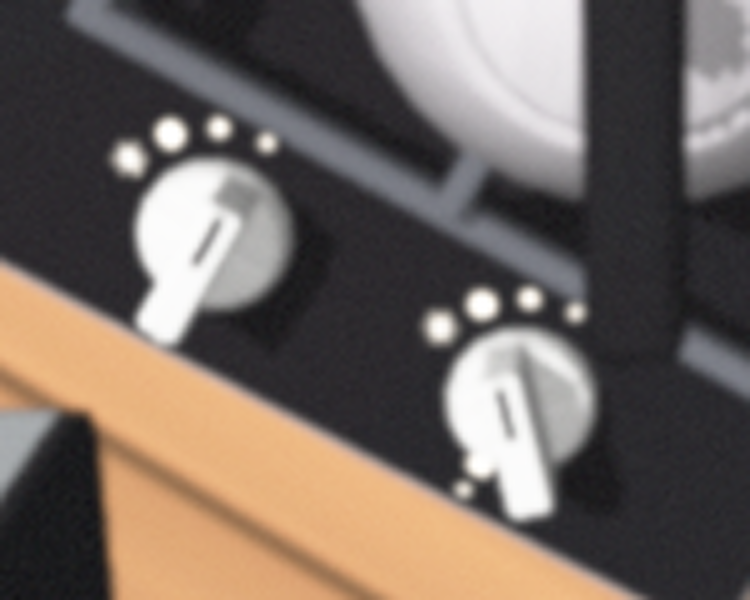

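Left knob's top bar runs crop (230,215)-(160,335), skirt centre (215,233) in crop, i.e. wrist (233,267); the prediction is (231.6,266.8), so it agrees with the hob pose to 1 mm. Bar points to the hob's back, i.e. off. Now move above it.

Call:
apply_moves(moves=[[[-1.0, -1.2, 0], [0, 0, 0]], [[-2.0, -2.4, 0], [0, 0, 0]], [[-2.3, -2.6, 0], [0, 0, 0]], [[-2.3, -2.6, 0], [0, 0, 0]], [[-2.0, -2.2, 0], [0, 0, 0]], [[-0.8, -1.0, 0], [0, 0, 6.2]], [[0, 0, 0], [0, 0, 6.2]], [[0, 0, 0], [0, 0, 6.2]], [[0, 0, 0], [0, 0, 6.2]], [[0, 0, 0], [0, 0, 6]]])

```text
time_s: 9.97
eef_pos: [0.4916, 0.0445, 0.3477]
tcp_rot: [-3.139, -0.108, 0.007]
wrist_force: [-0.2, -0.1, 0.5]
width: 0.999
gripper_force: 0.0
```

Call:
apply_moves(moves=[[[0, 0, 2], [0, 0, 0]], [[0, 0, 3.5], [0, 0, 0]], [[0, 0, 3.5], [0, 0, 0]], [[0, 0, 3.5], [0, 0, 0]], [[0, 0, 3.5], [0, 0, 0]], [[0, 0, 3], [0, 0, 0]], [[0, 0, 2], [0, 0, 0]], [[0, 0, 1], [0, 0, 0]], [[0, 0, 0], [0, 0, 0]], [[0, 0, 0], [0, 0, 0]]])

```text
time_s: 10.8
eef_pos: [0.4923, 0.0444, 0.1295]
tcp_rot: [-3.139, -0.116, 0.003]
wrist_force: [0.1, -0.3, 0.3]
width: 1.001
gripper_force: 0.0
```

Run:
```python
from h import *
from cell import env
o=env.get_obs();print(o["time_s"],o["eef_pos"],o["wrist_force"],o["width"],np.degrees(o["joint_pos"]))
go(o,[.4947,.0444,.022],4.25)
c=env.get_calibration("wrist");np.savez("cal_wrist.npz",**{k:np.array(c[k]) for k in("mtx","D","extrinsics")})
im=env.read_camera("wrist")[:,:,::-1];cv2.imwrite("pics/w7.png",im);cw=cal("wrist")
a=np.radians(4.25);d=.021*np.array([np.cos(a),np.sin(a)])
for s in(1,-1):print(proj(cw,[*(np.array([.4947,.0444])+s*d),.044]))
```

```text
10.8 [0.4922813  0.04441522 0.1295426 ] [ 0.0748879  -0.33773912  0.32220108] 1.0012494794528042 [-2.98655519e+00  3.16409061e+00  1.14604861e+02  7.53625336e-04
  6.23538951e+01  8.27894015e+01]
shift cm [ 0.26  0.02 10.75] turn deg [-0.02  0.12 -0.03]
[317.81173124 212.89951867]
[317.87933597 274.34178199]
```

View pics/w7.png

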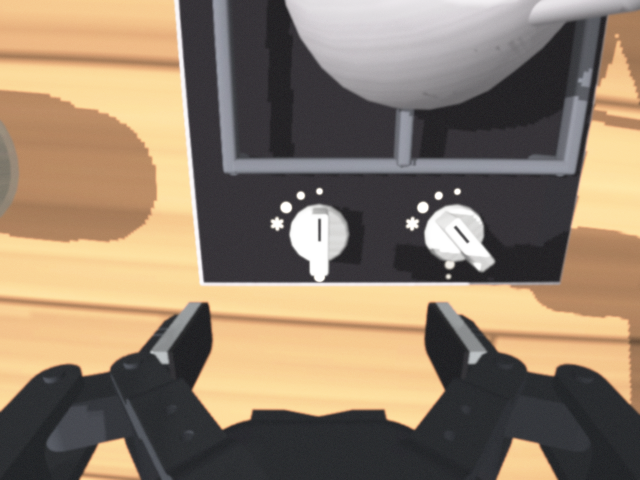

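Wrist view: left knob's bar spans (319,213)-(319,275), predicted (318,213)-(318,274), line toward the back; right knob at (455,235) stays clear of the right finger. Descend and grip.

Call:
apply_moves(moves=[[[0.26, 0.1, 1.5], [0, 0, 0]], [[0, 0, 2], [0, 0, 0]], [[0, 0, 2], [0, 0, 0]], [[0, 0, 2], [0, 0, 0]], [[0, 0, 1.5], [0, 0, 0]], [[0, 0, 1], [0, 0, 0]], [[0, 0, 0.5], [0, 0, 0]], [[0, 0, 0], [0, 0, 0]], [[0, 0, 0], [0, 0, 0]]])

```text
time_s: 11.6
eef_pos: [0.4969, 0.0435, 0.0264]
tcp_rot: [3.139, 0.116, 0.003]
wrist_force: [-0.3, 0.9, -0.4]
width: 0.998
gripper_force: 0.0
```

Call:
apply_moves(moves=[[[0, 0, 0], [0, 0, 0]], [[0, 0, 0], [0, 0, 0]], [[0, 0, 0], [0, 0, 0]], [[0, 0, 0], [0, 0, 0]], [[0, 0, 0], [0, 0, 0]], [[0, 0, 0], [0, 0, 0]], [[0, 0, 0], [0, 0, 0]], [[0, 0, 0], [0, 0, 0]], [[0, 0, 0], [0, 0, 0]], [[0, 0, 0], [0, 0, 0]]], fingers=1)

```text
time_s: 12.43
eef_pos: [0.4958, 0.0439, 0.0257]
tcp_rot: [-3.139, -0.115, -0.0]
wrist_force: [-1.7, 2.4, 5.0]
width: 0.122
gripper_force: 60.7
```

Call:
apply_moves(moves=[[[0, 0, 0], [0, 0, -3]], [[0, 0, 0], [0, 0, -4]], [[0, 0, 0], [0, 0, -4]], [[0, 0, 0], [0, 0, -4]], [[0, 0, 0], [0, 0, -4]], [[0, 0, 0], [0, 0, -4]], [[0, 0, 0], [0, 0, -4]], [[0, 0, 0], [0, 0, -4]], [[0, 0, 0], [0, 0, -4]], [[0, 0, 0], [0, 0, -4]]])

```text
time_s: 13.27
eef_pos: [0.4954, 0.0449, 0.0257]
tcp_rot: [-2.917, -1.159, -0.0]
wrist_force: [-2.7, 5.8, 6.2]
width: 0.127
gripper_force: 60.8
```

```bash
cat > st.py <<'E'
from h import *
from cell import env
o=env.get_obs();Rt=R.from_rotvec(o["tcp_rot"]).as_matrix()
print(o["time_s"],o["eef_pos"].round(4),"F",o["wrist_force"].round(1),"T",o["torque"].round(3),"w",round(o["width"],3),"turned",np.degrees(np.arctan2(Rt[1,0],Rt[0,0]))-4.25)
E
python3 st.py
```

```text
13.2667 [0.4954 0.0449 0.0257] F [-2.7  5.8  6.2] T [ 0.988  0.406 -0.012] w 0.127 turned 39.104273533941694
```

Call:
apply_moves(moves=[[[0, 0, 0], [0, 0, -4]], [[0, 0, 0], [0, 0, -4]], [[0, 0, 0], [0, 0, -4]], [[0, 0, 0], [0, 0, -4]], [[0, 0, 0], [0, 0, -4]], [[0, 0, 0], [0, 0, -4]], [[0, 0, 0], [0, 0, -4]], [[0, 0, 0], [0, 0, -4]], [[0, 0, 0], [0, 0, -4]], [[0, 0, 0], [0, 0, -3]]])

```text
time_s: 14.1
eef_pos: [0.4944, 0.0454, 0.0256]
tcp_rot: [-2.362, -2.064, 0.0]
wrist_force: [-5.8, 8.1, 9.2]
width: 0.122
gripper_force: 61.2
```

```bash
python3 st.py
```

```text
14.1 [0.4944 0.0454 0.0256] F [-5.8  8.1  9.2] T [ 1.202  0.774 -0.185] w 0.122 turned 78.05067087653113
```

Call:
apply_moves(moves=[[[0, 0, 0], [0, 0, -1]], [[0, 0, 0], [0, 0, -0.5]], [[0, 0, 0], [0, 0, 0]], [[0, 0, 0], [0, 0, 0]], [[0, 0, 0], [0, 0, 0]], [[0, 0, 0], [0, 0, 0]]])

```text
time_s: 14.6
eef_pos: [0.4944, 0.0454, 0.0256]
tcp_rot: [-2.338, -2.091, -0.0]
wrist_force: [-5.0, 7.0, 9.1]
width: 0.13
gripper_force: 61.2
```

```bash
python3 st.py
```

```text
14.6 [0.4944 0.0454 0.0256] F [-5.   7.   9.1] T [ 1.178  0.715 -0.175] w 0.13 turned 79.36925936387918
```

Call:
apply_moves(moves=[[[0, 0, 0], [0, 0, -1]], [[0, 0, 0], [0, 0, -1]], [[0, 0, 0], [0, 0, 0]], [[0, 0, 0], [0, 0, 0]], [[0, 0, 0], [0, 0, 0]], [[0, 0, 0], [0, 0, 0]]])

```text
time_s: 15.1
eef_pos: [0.4943, 0.0454, 0.0256]
tcp_rot: [-2.303, -2.129, -0.0]
wrist_force: [-5.4, 6.8, 9.9]
width: 0.125
gripper_force: 61.4
```

```bash
python3 st.py
python3 - <<'E'
from h import *
from cell import env
ct,cs=cal("top"),cal("scene");t=env.read_camera("top")[:,:,::-1].copy();s=env.read_camera("scene")[:,:,::-1].copy()
cv2.imwrite("pics/t9.png",t);cv2.imwrite("pics/s9.png",s)
B=np.array([.6479,.0058]);d=.045*np.array([.819,.574])
# bar check in scene image: dark mask near expected bar; other items unchanged vs first pictures
q=[proj(cs,[*(B+k*d),.229]) for k in(1,-1)];print("exp scene",q)
x0,y0=np.min(q,0).astype(int)-12;x1,y1=np.max(q,0).astype(int)+12
m=(s[y0:y1,x0:x1].max(2)<55).astype(np.uint8);n,l,st,ce=cv2.connectedComponentsWithStats(m)
for i in range(1,n):
    if st[i,4]>15: print(st[i],ce[i]+[x0,y0])
a=cv2.imread("pics/s5.png")[:,:,:];
for nm,(u,v,w,h) in {"kettle":(325,255,70,70),"pan":(290,355,120,90),"jars":(480,260,110,160),"right":(155,270,110,70)}.items():
    print(nm,cv2.absdiff(a,s)[v:v+h,u:u+w].mean())
E
```

```text
15.1 [0.4943 0.0454 0.0256] F [-5.4  6.8  9.9] T [ 1.098  0.743 -0.524] w 0.125 turned 81.26771526017718
exp scene [array([371.87853387, 278.14267391]), array([350.60062242, 248.06379422])]
[ 34   0  11  29 175] [378.24       245.37714286]
[ 12  11  24  33 343] [360.67346939 265.10787172]
[39 35  6 12 28] [380.32142857 276.21428571]
[18 44  8  8 46] [359.7826087  283.73913043]
kettle 10.641700680272109
pan 1.4744444444444444
jars 1.2638068181818183
right 11.345541125541125
```

```bash
python3 - <<'E'
from h import *
a=cv2.imread("pics/scene0.png");s5=cv2.imread("pics/s5.png");s=cv2.imread("pics/s9.png")
for u,v,w,h in[(155,280,50,60),(230,295,30,40),(290,355,120,90)]: print(cv2.absdiff(a,s)[v:v+h,u:u+w].mean())
g=lambda im:cv2.Canny(im[240:335,320:400],60,150)
sh,_=cv2.phaseCorrelate(np.float32(cv2.cvtColor(s5,6)[255:330,325:400]),np.float32(cv2.cvtColor(s,6)[255:330,325:400]));print("kettle shift px",sh)
print((s[285,322:400,:].mean(1).astype(int)),(s5[285,322:400,:].mean(1).astype(int)),sep="\n")
E
python3 st.py
```

```text
0.9762222222222222
1.1002777777777777
1.4086419753086419
kettle shift px (0.4833722414358945, 0.4788190092779274)
[ 89  88  86  88  89  89  88  86  82  80  84  92  99 105 106 105 104 100
  95 102 113 119 121 127 129 129 119 112 113 109 103 101  95  77  53  36
  30  28  30  31  34  53  98 141 163 170 171 168 159 145 152 170 176 171
 162 155 146 135 137 144 140 140 154 166 167 163 162 162 161 151 114  66
  49  55  58  51  36  35]
[ 89  88  89  90  90  92  89  88  85  82  83  92 105 115 122 125 124 119
 110 105 114 119 122 127 132 130 120 114 111 109 104 100  95  79  57  37
  27  27  32  27  39  54  98 141 164 170 172 170 159 146 154 170 177 172
 163 157 146 131 124 124 132 138 148 166 184 189 190 190 189 173 128  71
  48  55  56  50  38  33]
15.2 [0.4943 0.0454 0.0256] F [-5.   7.5  9.1] T [ 1.134  0.778 -0.486] w 0.123 turned 81.26582098103601
```

The kettle hasn't moved, only its shading has changed. The mug, spice jar and pan match the first picture. The rise in torque to about 0.5 N m shows the knob is against its end stop, so I hand in.

```bash
python3 -c "
from cell import env
print(env.finish_job())"
```

```text
the job is handed in; nothing more can be done
None
```

I set the kettle upright and centred on the front burner and let go of it. I then turned the left knob to its end stop, and the gripper was still holding it at ignition when I handed the job in at about 15 s.

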